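# Comb the scattered dowels square to the batten

### The job

Pick up the orange toothed rake by its black grip and, with it, comb the two scattered wooden dowels towards the robot, up against the red batten, so that they lie flat in two neat rows parallel to the batten, close up to it and not past its ends. Move the dowels only with the held rake, never with the fingers. Then lift the rake away and stand it on its teeth on the bench, at least a hand's breadth clear of the dowels.

Things in the scene. Friction and masses are not known exactly. Their poses are not given: they have to be found in the camera images.
- rake_grip (a point): Rake, 0.2 kg, standing loose on its teeth, left or right; same from both sides. Point: middle of its black grip, 57.5 mm above the teeth's lower ends. z up, y along the head, x across it (combing direction). Orange head and its 9 teeth (10 mm wide, 9 mm gaps): 162 mm (y) x 36 mm (x), from the bench up to 30 mm. Grip: 24 mm thick (x), 90 mm long (y), 30 to 85 mm high; pinch its 24 mm from above.
- dowel_a_mid (a point): Centre of a loose square pale wood dowel with blue-painted ends, 12 x 12 mm, 150 mm long along its y axis, about 18 g, lying flat on the bench (centre 6 mm up), skewed by 10 to 26 degrees to the batten and 6 to 20 cm beyond it.
- dowel_b_mid (a point): Centre of the second such dowel, with green-painted ends; same sizes and axes. Either dowel may be the one nearer to the batten.
- batten: Red straight batten screwed to the bench, a fixed stop in front of the robot: 300 mm long along its y axis, 20 mm wide (x), 16 mm high (z). Origin at the centre of its underside, on the bench. Its x axis points away from the robot, towards the dowels; the face to comb against lies at x = +10 mm. It stands turned by up to 15 degrees.
Not all that is in view belongs to the job. What is shaped like the part that bears dowel_a_mid but pink is not meant.

How it is judged:
By the outcome, as a careful person would: the job done as asked, in the order asked, and still so for the second after the job is handed in, with the robot touching nothing.
It also fails if it takes over 48 s, if anything falls off the work surface, if the arm or the gripper's body presses on something with over 40 N, if the wrist force passes 120 N, or if a joint passes its speed limit or range.

### The arm

A 6-joint arm with a two-finger parallel gripper is mounted at the origin on the work surface. World frame = base frame: x ahead of the robot, y to its left, z up, the work surface at z = 0. Lengths are in m, angles in rad, forces in N, time in s.
With the tool pointing down it reaches from about 0.3 to 0.95 m from the base axis. Payload 3.1 kg.
Tool frame: the origin (TCP) lies between the finger pads; the fingertips stand 8 mm ahead of it and the grasp point (between the pads) lies 11 mm behind it (robot.tcp_to_tips is the distance from the TCP to the fingertips, in m); z points along the fingers, y is the direction in which the jaws open and shut (so a half turn about z gives the same grasp; the last joint's range is limited). The gripper opens to 85 mm and grips with 20 to 120 N. Pads are 22 mm wide; open, the fingers measure 114 mm over their backs; the gripper's body (76 mm by 85 mm) begins 54 mm behind the grasp point. The pads swing forward as they close: fully open they stand 13 mm farther back than shut.
Start: joints at [1.096, 0.308, 1.634, -0, 1.2, -0.07], TCP at [0.246, 0.574, 0.239] pointing down, gripper open.
Joint ranges: [-3.06, 3.06], [-0.79, 1.96], [0.05, 2.63], [-1.19, 4.34], [0.05, 2.64], [-2.94, 2.94]. Speed limits (rad/s): [2.79, 2.79, 3.14, 3.14, 3.14, 3.14].

### API

Orientations are given as a unit quaternion [x, y, z, w].
In Python, from rig import robot gives the robot as it stands. The module is installed in compiled form; this text tells all that it offers.
- The arm moves only by the tool drive_tool, never from a script. Its argument "rows" is a list of rows, each a list of 7 numbers: the shift along the world's x, y, z in m, then the turn, a rotation vector about the world's x, y, z in degrees, then the finger opening in m, from 0 to 0.0854. A call has 1 to 12 rows; each row shifts and turns the commanded pose from where the row before left it; what a row does not reach is not made up. A row lasts 1/8 s, in which the tool goes at most 62.5 mm and 10.7 degrees, less where a joint would pass 70% of its speed; a pose out of reach is approached as far as the arm can. A call with a gripper value outside its range is refused whole. The fingers move at their own pace and stop on an object; "squeeze" is the grip in N (left out, the last holds). Time passes only in rows, so rows that do not move let the fingers close. It gives the time, the measured TCP pose, the force and the opening at its end, in the units of the state.
- robot.sense(): the state, without advancing time (a new reading comes with each control period).
- robot.snapshot(name): name is "scene" or "top"; returns (picture, depth): 400x640x3 uint8, red, green, blue; 400x640 float32, m along the optical axis (not along the pixel's ray), 0 where there is no reading.
- robot.get_calibration(name): a dict with "mtx" (3x3 intrinsics, pixels), "extrinsics" (4x4, takes a point from world to camera coordinates). Camera axes: x right, y down, z forward; pixel columns grow to the right and rows downward; lengths in m; the calibration is good to about 2 mm. A picture is of the moment at which its call begins. get_calibration takes no time and is no camera call.
- robot.job_done(): hands the job in, once; it reports no verdict.
The state is a dict: "time": time; "qpos": joint angles; "joint_velocities": joint speeds; "effort": joint torques, N m; "position": TCP position; "orientation": TCP orientation; "ft_force": force on the tool from outside, world axes, zero at the start; "ft_torque": the same for the moment, N m; "finger_gap": finger opening in m.
Only numpy, scipy, OpenCV 4.12 (cv2) and the standard library are available. Lean on these libraries where they do the work, as an engineer would, in place of code of your own. Each camera call takes 0.05 s, during which the arm holds its last target.

## Working session

There is one attempt and no reset: what is moved stays moved. The work goes in short steps, Python scripts to look and compute and a tool call to move; the robot and the scene stay as the last step left them, time stands still between calls to the robot, and variables do not carry over. Pictures are saved under pics/ and viewed, and the job is handed in when it is done.

Besides the shell and the picture viewer there is one more tool, called as a command line: name --pt "numbers of a row" for each row, then --argument value for the rest. drive_tool: Moves the arm, as the interface text tells. Its arguments: {"type":"object","properties":{"rows":{"type":"array"},"squeeze":{"type":"number"}},"required":["rows"]}

```bash
mkdir -p pics; cat > h.py <<'E'
import numpy as np, cv2
from rig import robot
def snap(n,tag):
    p,d=robot.snapshot(n); cv2.imwrite(f'pics/{tag}.png',p[:,:,::-1]); np.save(f'pics/{tag}.npy',d)
    return p,d
def world(n,d):
    c=robot.get_calibration(n); K=np.array(c['mtx']);T=np.linalg.inv(np.array(c['extrinsics']))
    v,u=np.mgrid[:d.shape[0],:d.shape[1]]
    P=np.stack([(u-K[0,2])/K[0,0]*d,(v-K[1,2])/K[1,1]*d,d],-1)
    return P@T[:3,:3].T+T[:3,3]
E
python3 - <<'E'
from h import *
for n in ('scene','top'):
    snap(n,n+'0'); c=robot.get_calibration(n); print(np.round(c['mtx'],1),np.round(c['extrinsics'],3))
s=robot.sense();print(s)
E
```

```text
[[390.    0.  321.6]
 [  0.  390.  187. ]
 [  0.    0.    1. ]] [[ 0.872  0.489 -0.008 -0.451]
 [ 0.258 -0.475 -0.841 -0.064]
 [-0.415  0.732 -0.541  1.136]
 [ 0.     0.     0.     1.   ]]
[[412.7   0.  327. ]
 [  0.  412.7 202.2]
 [  0.    0.    1. ]] [[ 0.017 -1.    -0.001 -0.02 ]
 [-0.982 -0.017 -0.189  0.526]
 [ 0.189  0.004 -0.982  0.845]
 [ 0.     0.     0.     1.   ]]
{'time': 0.1, 'qpos': array([ 1.09627969e+00,  3.08941663e-01,  1.63505664e+00, -1.12498287e-05,
        1.19970175e+00, -6.97053980e-02]), 'joint_velocities': array([ 0.00112957, -0.00246557, -0.00385166,  0.0005968 , -0.00021266,
        0.00121898]), 'effort': array([-4.81896022e-04, -4.16409051e+01, -2.77646148e+01, -1.97401173e-04,
        4.02977894e-03, -4.53240176e-06]), 'position': array([0.24585049, 0.57382192, 0.23814836]), 'orientation': array([ 2.01024305e-01,  9.79585687e-01, -1.01634076e-03, -2.78151732e-04]), 'ft_force': array([-0.59928897,  1.07888876,  0.55351846]), 'ft_torque': array([-0.03735659, -0.00439435,  0.00365157]), 'finger_gap': 0.08553272203879479}
```

View pics/top0.png

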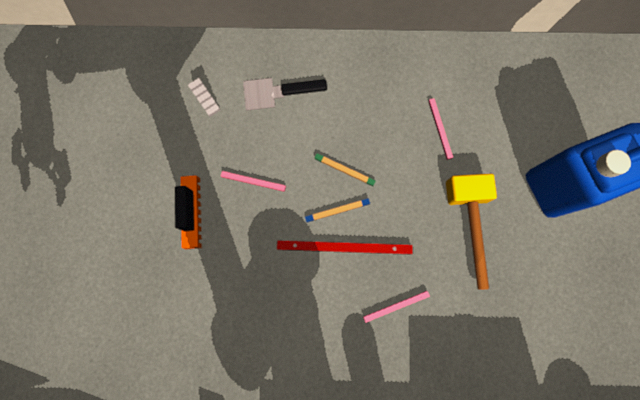

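View pics/scene0.png

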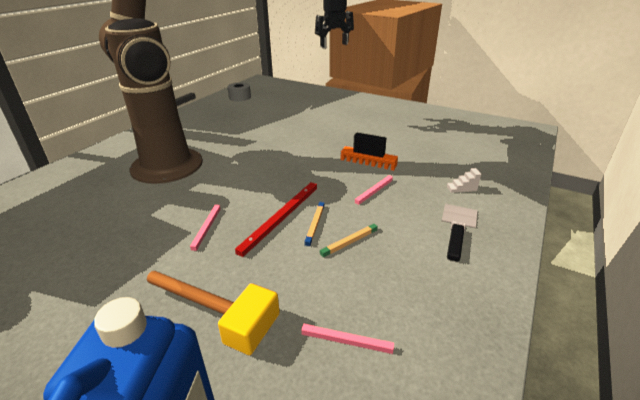

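The top picture shows the rake at (190,212), the blue-ended dowel at (338,210), the green-ended one at (345,168) and the batten at (345,247). The pink sticks at (252,180), (440,127) and (397,306) are distractors. Next I measure these and check an enlarged crop.

```bash
cat > meas.py <<'E'
from h import *
def rect(P,m):
    q=P[m]; c,s,a=cv2.minAreaRect((q[:,:2]*1000).astype(np.float32)); return np.round(c,1),np.round(s,1),round(a,1),np.round(np.percentile(q[:,2]*1000,[5,50,95]),1),len(q)
def comps(m,minn=20):
    n,l,st,ce=cv2.connectedComponentsWithStats(m.astype(np.uint8),connectivity=8)
    return [(l==i) for i in range(1,n) if st[i,4]>=minn]
def masks(p):
    h=cv2.cvtColor(p,cv2.COLOR_RGB2HSV); H,S,V=[h[...,i].astype(int) for i in range(3)]
    return dict(red=((H<4)|(H>176))&(S>180)&(V>60), orange=(H>=5)&(H<=13)&(S>200)&(V>70), wood=(H>=11)&(H<=22)&(S>80)&(S<190)&(V>90), blue=(H>=100)&(H<=125)&(S>150)&(V>40), green=(H>=50)&(H<=90)&(S>90)&(V>30), black=(V<28),pink=(H>165)&(S>70)&(S<170)&(V>100))
def report(n,p,d,keys=None,minn=20):
    P=world(n,d)
    for k,m in masks(p).items():
        if keys and k not in keys: continue
        for c in comps(m&(d>0)&(P[...,0]>0.2)&(P[...,0]<0.9),minn):
            v,u=np.nonzero(c); print(n,k,(int(u.mean()),int(v.mean())),*rect(P,c))
E
python3 - <<'E'
from meas import *
for n in ('top','scene'):
    p=cv2.imread(f'pics/{n}0.png')[:,:,::-1]; d=np.load(f'pics/{n}0.npy'); report(n,np.ascontiguousarray(p),d,minn=12)
p=cv2.imread('pics/top0.png'); cv2.imwrite('pics/crop0.png',cv2.resize(p[140:270,160:420],None,fx=3,fy=3,interpolation=cv2.INTER_NEAREST))
E
```

```text
top red (344, 246) [434.  -49.3] [298.7  21.4] 89.0 [13.2 16.2 18.8] 1153
top orange (191, 213) [509.7 293.7] [170.9  39.7] 7.0 [16.3 29.6 33.6] 753
top orange (475, 208) [ 517.4 -334.9] [28.6 12.2] 1.0 [40.1 41.8 43.7] 29
top orange (471, 213) [ 510.5 -329.1] [ 7.  10.5] 80.8 [35.1 39.  41.2] 13
top orange (479, 252) [ 424.7 -338.8] [147.3  18.4] 4.2 [34.6 40.9 44.1] 297
top orange (479, 284) [ 358.7 -338.3] [19.7  6.7] 11.5 [32.9 37.1 42.2] 26
top wood (344, 169) [614.5 -51. ] [115.7  19. ] 64.6 [-0.2 11.5 14.8] 361
top wood (468, 174) [ 607.9 -338.8] [ 1.  26.3] 1.4 [-0.7  1.   2.8] 12
top wood (337, 209) [518.4 -34.8] [ 17.5 113.9] 17.4 [-0.8 11.6 14.6] 353
top wood (482, 245) [ 444.3 -349. ] [ 32.4 195.7] 84.1 [ 9.9 38.9 42. ] 113
top blue (585, 173) [ 585.5 -551. ] [117.3 160.2] 22.5 [ 41.9 183.4 216.5] 5969
top blue (365, 201) [536.8 -97.5] [12.  13.5] 2.2 [ 9.3 12.4 15.4] 31
top blue (308, 217) [497.4  29.5] [13.5 14.2] 19.7 [10.  12.4 14.9] 33
top green (318, 156) [641.4  11.1] [18.4 12.8] 63.5 [ 7.6 12.5 15.5] 38
top green (370, 181) [ 584.1 -110.4] [15.2 12.6] 69.8 [ 8.2 1
[... 1638 characters left out ...]
 12. ] 36
scene blue (131, 366) [ 590.4 -536.2] [102.9 124.3] 22.9 [150.9 212.8 241. ] 9309
scene green (373, 227) [642.7  11.2] [15.5 13.8] 57.1 [ 3.3 10.4 12.4] 36
scene green (324, 251) [ 585.5 -110.2] [18.5 14. ] 68.3 [ 3.4 10.1 12.4] 61
scene black (335, 18) [259.8 565.7] [144.6  50.7] 66.1 [289.8 332.5 384.5] 640
scene black (369, 144) [509.7 291.6] [86.1 24.2] 5.5 [37.2 63.6 84.1] 553
scene black (456, 242) [816.5  45.4] [ 22.2 104.4] 7.7 [ 8.2 16.5 18.3] 233
scene pink (372, 189) [579.2 170.6] [170.4  26.5] 77.6 [ 0.3  9.8 12.3] 274
scene pink (204, 227) [ 301.2 -157.6] [ 22. 171.] 22.3 [ 2.7 10.7 12.5] 337
scene pink (347, 338) [ 713.6 -269.9] [154.   24.6] 14.6 [ 2.1 10.5 12.5] 971
```

```bash
sleep 1
```

```text
(no output)
```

View pics/crop0.png

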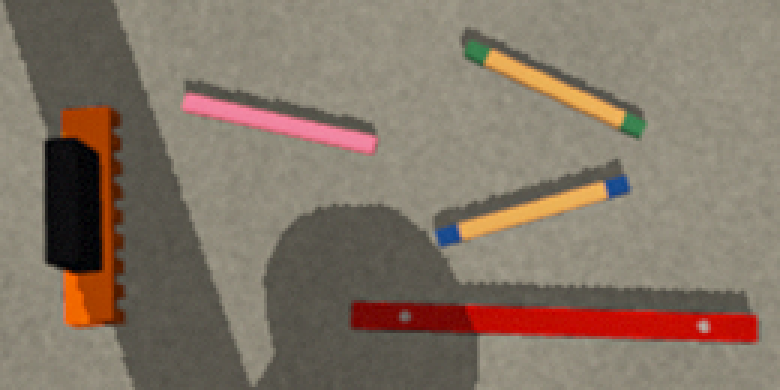

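Rake grip is at about (0.507, 0.292) with its head axis 6.8° from world x. The batten is at (0.432, -0.050), yaw about -1°. The blue dowel's centre is (0.517, -0.034) and the green's is (0.613, -0.050). The crop confirms the blue and green ends on the pale wood, so the pink sticks are ruled out. Moving above the rake.

drive_tool --pt "0.0325 -0.035 -0.01 0 0 3.75 0.085" --pt "0.0325 -0.035 -0.01 0 0 3.75 0.085" --pt "0.0325 -0.035 -0.01 0 0 3.75 0.085" --pt "0.0325 -0.035 -0.01 0 0 3.75 0.085" --pt "0.0325 -0.035 -0.01 0 0 3.75 0.085" --pt "0.0325 -0.035 -0.01 0 0 3.75 0.085" --pt "0.0325 -0.035 -0.01 0 0 3.75 0.085" --pt "0.0325 -0.035 -0.01 0 0 3.75 0.085" --pt "0 0 0 0 0 0 0.085" --pt "0 0 0 0 0 0 0.085" --squeeze 60

```text
time: 1.35
position: [0.5057, 0.2944, 0.1588]
orientation: [-0.059, 0.998, 0.0, -0.001]
ft_force: [-0.4, -0.5, -0.8]
finger_gap: 0.0855
```

drive_tool --pt "0.001 -0.002 -0.03 0 0 0 0.085" --pt "0 0 -0.03 0 0 0 0.085" --pt "0 0 -0.02 0 0 0 0.085" --pt "0 0 -0.015 0 0 0 0.085" --pt "0 0 -0.013 0 0 0 0.085" --pt "0 0 0 0 0 0 0.085"

```text
time: 2.1
position: [0.5065, 0.2923, 0.0504]
orientation: [-0.059, 0.998, -0.0, -0.001]
ft_force: [0.0, 0.1, 0.8]
finger_gap: 0.0851
```

drive_tool --pt "0 0 0 0 0 0 0.0" --pt "0 0 0 0 0 0 0.0" --pt "0 0 0 0 0 0 0.0" --pt "0 0 0 0 0 0 0.0" --pt "0 0 0 0 0 0 0.0"

```text
time: 2.72
position: [0.5074, 0.2926, 0.0516]
orientation: [-0.059, 0.998, 0.0, 0.0]
ft_force: [-0.0, -0.8, 1.2]
finger_gap: 0.0232
```

drive_tool --pt "0 0 0.04 0 0 0 0.0" --pt "0 0 0.04 0 0 0 0.0" --pt "0.0193 -0.0335 0 0 0 -9.78 0" --pt "0.0193 -0.0335 0 0 0 -9.78 0" --pt "0.0193 -0.0335 0 0 0 -9.78 0" --pt "0.0193 -0.0335 0 0 0 -9.78 0" --pt "0.0193 -0.0335 0 0 0 -9.78 0" --pt "0.0193 -0.0335 0 0 0 -9.78 0" --pt "0.0193 -0.0335 0 0 0 -9.78 0" --pt "0.0193 -0.0335 0 0 0 -9.78 0" --pt "0.0193 -0.0335 0 0 0 -9.78 0" --pt "0.0193 -0.0335 0 0 0 -9.78 0"

```text
time: 4.22
position: [0.6998, -0.0436, 0.1301]
orientation: [0.715, 0.699, -0.001, -0.001]
ft_force: [0.6, 0.2, -1.1]
finger_gap: 0.0233
```

drive_tool --pt "0 0 0 0 0 0 0" --pt "0 0 0 0 0 0 0"

```text
time: 4.47
position: [0.699, -0.0422, 0.1301]
orientation: [0.713, 0.701, -0.001, -0.001]
ft_force: [-0.0, 0.1, -0.7]
finger_gap: 0.0233
```

```bash
python3 - <<'E'
from meas import *
for n in ('top','scene'):
    p,d=snap(n,n+'1'); report(n,p,d,('orange','black','red','blue','green'),12)
E
```

```text
top red (395, 248) [ 418.4 -121. ] [ 36.9 161.2] 16.6 [13.5 16.2 19.1] 265
top blue (585, 173) [ 585.5 -550.4] [117.3 159.9] 22.6 [ 41.8 183.7 216.6] 5975
top black (304, 11) [695.9  19.5] [ 2.7 24.5] 86.0 [450.1 458.8 464.3] 40
top black (135, 381) [311.9  68.7] [3.7 7.4] 89.7 [719.7 738.5 747.6] 201
scene red (274, 219) [428.3 -50.6] [301.2  35.5] 89.5 [ 4.8 14.4 16.3] 954
scene orange (390, 225) [714.6 -48.7] [160.  50.] 77.5 [ 83.  100.2 110.6] 591
scene blue (308, 240) [538.6 -97.9] [10.5 19. ] 18.4 [ 5.6 11.  12.7] 36
scene blue (131, 366) [ 590.6 -536.2] [103.1 123.9] 22.8 [151.1 212.8 241.1] 9304
scene green (324, 251) [ 586.4 -110.7] [18.3 13.8] 68.3 [ 3.8 10.3 13. ] 61
scene black (396, 53) [ 696.9 -104.9] [ 6.2 38.9] 89.1 [414.  418.9 425.2] 111
scene black (399, 177) [703.1 -55.7] [67.1 65.4] 58.2 [122.2 189.1 280.3] 1203
scene black (376, 168) [655.4 -41.2] [18.5  8.5] 69.7 [178.5 186.8 198.4] 27
scene black (424, 177) [750.2 -54.1] [24.5  8.6] 1.0 [189.5 205.8 219.3] 69
scene black (378, 179) [666.8 -49.4] [8.  2.7] 40.6 [169.2 173.3 178. ] 13
scene black (455, 245) [815.6  45.8] [ 23.4 104.3] 8.1 [ 9.1 16.5 17.9] 324
```

View pics/scene1.png

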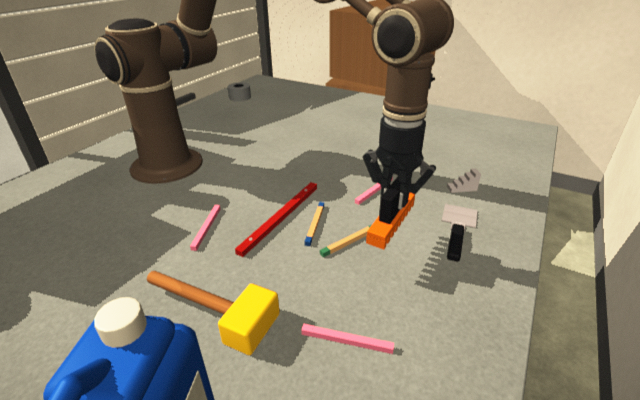

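View pics/top1.png

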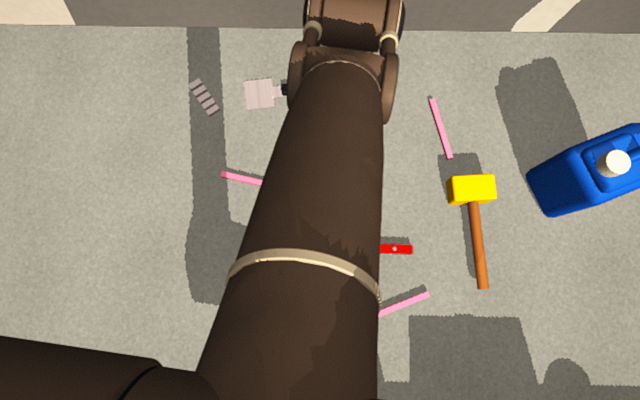

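```bash
python3 - <<'E'
from meas import *
p=np.ascontiguousarray(cv2.imread('pics/scene1.png')[:,:,::-1]);d=np.load('pics/scene1.npy');P=world('scene',d)
m=masks(p)['orange']&(P[...,2]>.107)&(P[...,0]>.6); print(rect(P,m)); 
m=masks(p)['orange']&(P[...,2]<.105)&(P[...,0]>.6);q=P[m]*1000; print(rect(P,m),np.polyfit(q[:,1],q[:,0],1),q[:,1].min(),q[:,1].max())
# batten face +x from scene (side nearest) 
m=masks(p)['red']&(P[...,2]>.0135);print(rect(P,m))
m=masks(p)['red']&(P[...,2]>.003)&(P[...,2]<.012);q=P[m]*1000;print(rect(P,m),np.polyfit(q[:,1],q[:,0],1))
# top0 batten
p=np.ascontiguousarray(cv2.imread('pics/top0.png')[:,:,::-1]);d=np.load('pics/top0.npy');P=world('top',d);m=masks(p)['red']&(d>0)
q=P[m]*1000;print(np.polyfit(q[:,1],q[:,0],1),np.median(q[:,0]),q.min(0),q.max(0))
E
python3 - <<'E'
import cv2
p=cv2.imread('pics/scene1.png');cv2.imwrite('pics/crop1.png',cv2.resize(p[150:270,290:470],None,fx=4,fy=4,interpolation=cv2.INTER_NEAREST))
E
```

```text
(array([ 768.4, -309.6]), array([ 62.8, 697. ]), 13.6, array([107.2, 108.3, 167.1]), 142)
(array([714.8, -48.9]), array([160. ,  33.8]), 77.0, array([ 82.4,  93. , 103.7]), 379) [1.44976831e-01 7.19523028e+02] -124.36766734195493 32.57679223731647
(array([ 589.3, -311.3]), array([168. , 864.3]), 30.5, array([13.8, 15.1, 16.6]), 617)
(array([434.3, -52.3]), array([297.8,  22.4]), 89.2, array([ 4. ,  7.9, 11.7]), 257) [2.62501540e-02 4.44735345e+02]
[1.67757045e-02 4.34092964e+02] 433.12943628512335 [ 421.38633409 -198.54335746   -1.59773636] [445.08984064  99.91791474  21.12858443]
```

View pics/crop1.png

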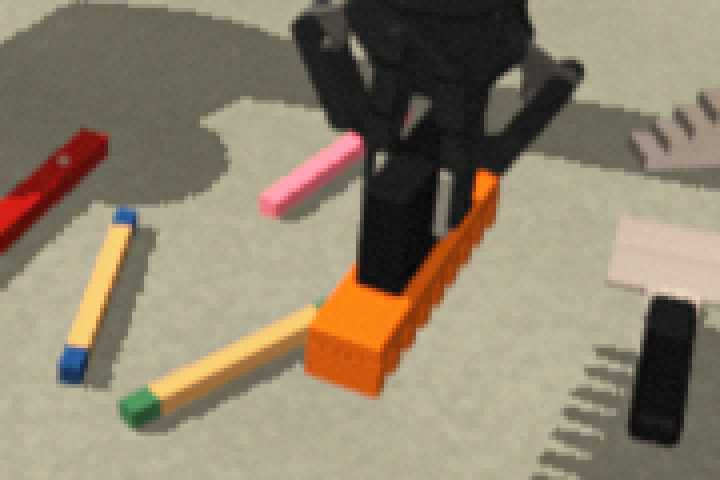

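The rake is firmly held, aligned and clear of the green dowel. Lowering it to just above the bench.

drive_tool --pt "0 -0.001 -0.03 0 0 0 0" --pt "0 0 -0.025 0 0 0 0" --pt "0 0 -0.015 0 0 0 0" --pt "0 0 -0.007 0 0 0 0" --pt "0 0 0 0 0 0 0" --pt "0 0 0 0 0 0 0"

```text
time: 5.32
position: [0.7012, -0.0436, 0.0556]
orientation: [0.713, 0.701, 0.001, 0.001]
ft_force: [0.4, -0.5, -1.9]
finger_gap: 0.0233
```

drive_tool --pt "-0.008 0 -0.001 0 0 0 0" --pt "-0.008 0 0 0 0 0 0" --pt "-0.008 0 0 0 0 0 0" --pt "-0.008 0 0 0 0 0 0" --pt "-0.008 0 0 0 0 0 0" --pt "-0.008 0 0 0 0 0 0" --pt "-0.008 0 0 0 0 0 0" --pt "-0.008 0 0 0 0 0 0" --pt "-0.008 0 0 0 0 0 0" --pt "-0.008 0 0 0 0 0 0"

```text
time: 6.58
position: [0.6197, -0.0435, 0.0533]
orientation: [0.713, 0.701, 0.0, 0.0]
ft_force: [-0.1, -0.4, -1.9]
finger_gap: 0.0237
```

```bash
python3 - <<'E'
from meas import *
n='scene'
p,d=snap(n,n+'2'); report(n,p,d,('orange','wood','blue','green'),12)
cv2.imwrite('pics/crop2.png',cv2.resize(p[150:270,230:450,::-1],None,fx=3.6,fy=3.6,interpolation=cv2.INTER_NEAREST))
E
```

```text
scene orange (352, 242) [636.7 -49.7] [162.6  47.8] 76.5 [ 5.4 22.2 32. ] 571
scene wood (270, 6) [468.9 -78.3] [1.4 3.9] 37.9 [454.1 462.1 470.1] 13
scene wood (412, 48) [361.4 903.8] [ 216.6 1894.3] 11.1 [-134.1   90.1  246.5] 4082
scene wood (348, 32) [580.1   4.6] [32.1 76.1] 65.9 [391.1 417.5 439.4] 215
scene wood (335, 65) [565.4 -68.2] [ 70.5 183.9] 67.9 [333.  394.1 434.5] 1082
scene wood (351, 139) [630.9 -65.3] [65.5 37.4] 27.8 [234.9 243.2 299.9] 338
scene wood (314, 221) [512.6 -25.3] [ 17.3 130.7] 17.8 [-1.  10.7 12.2] 223
scene wood (374, 222) [637.1  38. ] [ 3.7 25.9] 5.5 [-3.1 -0.4 13.5] 12
scene wood (332, 242) [588.9 -79.7] [28.6 89.1] 28.4 [-1.3 11.4 30.4] 63
scene wood (345, 259) [623.  -92.9] [65.2 30.2] 87.3 [-2.2  0.1  3.8] 42
scene wood (188, 291) [ 417.3 -328.4] [221.8  50.2] 4.3 [24.1 38.4 41.6] 1264
scene wood (262, 287) [ 545.8 -255.8] [32.  98.9] 75.0 [-2.5 -1.  18.7] 34
scene wood (253, 337) [ 584.2 -333.4] [113.3  53.7] 67.3 [-1.3  5.1  8.7] 88
scene blue (307, 240) [538.5 -98.1] [11.3 17.3] 15.5 [ 5.2 10.6 12.1] 37
scene blue (131, 366) [ 590.5 -536.3] [103.5 124.8] 23.5 [150.8 212.8 241. ] 9304
scene green (323, 255) [ 590.9 -120. ] [11.1 17.9] 3.0 [ 4.2 10.5 12.4] 48
```

View pics/crop2.png

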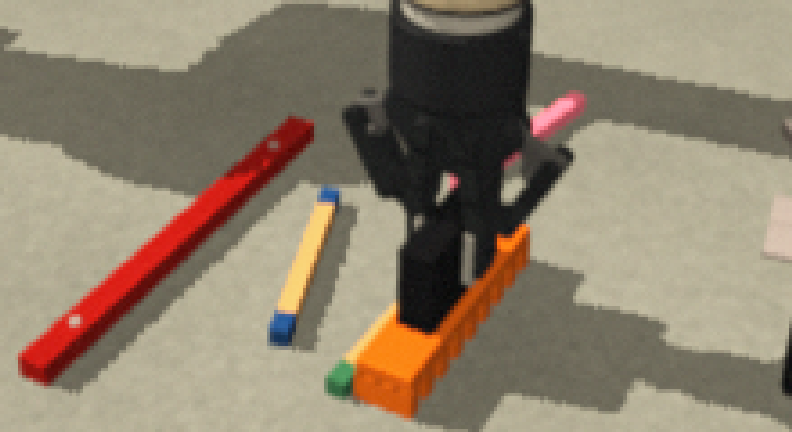

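The green dowel has turned nearly parallel and is riding ahead of the teeth. Continuing.

drive_tool --pt "-0.008 0 -0.001 0 0 0 0" --pt "-0.008 0 0 0 0 0 0" --pt "-0.008 0 0 0 0 0 0" --pt "-0.008 0 0 0 0 0 0" --pt "-0.008 0 0 0 0 0 0" --pt "-0.008 0 0 0 0 0 0" --pt "-0.008 0 0 0 0 0 0" --pt "-0.008 0 0 0 0 0 0" --pt "-0.008 0 0 0 0 0 0" --pt "-0.008 0 0 0 0 0 0" --pt "-0.008 0 0 0 0 0 0"

```text
time: 8.0
position: [0.5317, -0.0435, 0.0523]
orientation: [0.713, 0.701, 0.0, 0.0]
ft_force: [0.5, -0.2, -2.2]
finger_gap: 0.0233
```

```bash
python3 - <<'E'
from meas import *
n='scene'
p,d=snap(n,n+'3'); report(n,p,d,('orange','blue','green'),8)
cv2.imwrite('pics/crop3.png',cv2.resize(p[150:270,230:450,::-1],None,fx=3.6,fy=3.6,interpolation=cv2.INTER_NEAREST))
E
```

```text
scene orange (317, 228) [550.5 -46.1] [166.5  54.8] 81.4 [ 3.9 21.3 30.8] 603
scene blue (290, 233) [493.4 -97.4] [17.8  7.9] 86.4 [ 6.9 10.7 12.5] 21
scene blue (131, 366) [ 590.7 -536.2] [102.9 124.5] 22.9 [150.6 212.8 241.1] 9305
scene green (288, 242) [ 503.2 -120.1] [ 6.7 23.1] 33.3 [ 4.2 10.6 12.2] 29
```

View pics/crop3.png

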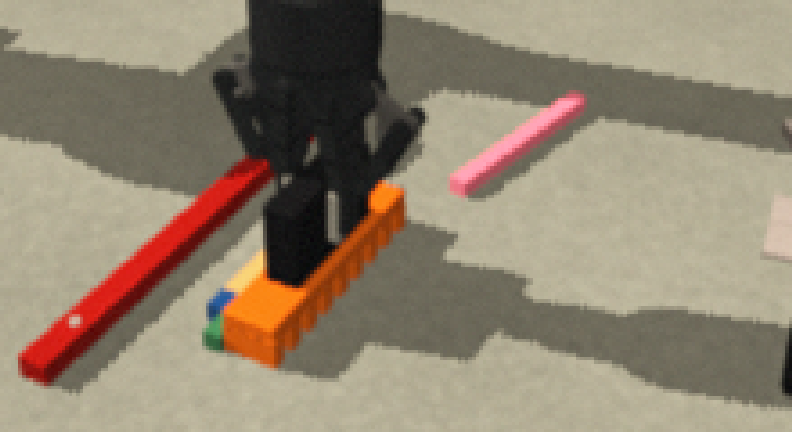

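drive_tool --pt "-0.006 0 0 0 0 0 0" --pt "-0.006 0 0 0 0 0 0" --pt "-0.006 0 0 0 0 0 0" --pt "-0.006 0 0 0 0 0 0" --pt "-0.006 0 0 0 0 0 0" --pt "-0.006 0 0 0 0 0 0" --pt "-0.004 0 0 0 0 0 0" --pt "-0.002 0 0 0 0 0 0" --pt "-0.002 0 0 0 0 0 0" --pt "0 0 0 0 0 0 0"

```text
time: 9.3
position: [0.4881, -0.0435, 0.0523]
orientation: [0.713, 0.701, -0.0, -0.0]
ft_force: [-0.6, -0.1, -1.1]
finger_gap: 0.0235
```

drive_tool --pt "-0.001 0 0 0 0 0 0" --pt "-0.001 0 0 0 0 0 0" --pt "0 0 0 0 0 0 0"

```text
time: 9.68
position: [0.4865, -0.0435, 0.0524]
orientation: [0.713, 0.701, 0.0, 0.0]
ft_force: [0.5, 0.1, -2.0]
finger_gap: 0.0234
```

```bash
python3 - <<'E'
from meas import *
n='scene'
p,d=snap(n,n+'4'); report(n,p,d,('orange','blue','green'),8)
cv2.imwrite('pics/crop4.png',cv2.resize(p[150:270,230:450,::-1],None,fx=3.6,fy=3.6,interpolation=cv2.INTER_NEAREST))
E
```

```text
scene orange (300, 222) [503.9 -46.5] [163.3  61.2] 84.4 [ 4.9 21.3 31.4] 614
scene blue (273, 227) [448.  -98.2] [ 6.1 18.1] 3.6 [ 8.5 11.2 12.7] 14
scene blue (131, 366) [ 591.1 -536.7] [103.8 123.1] 23.8 [150.9 212.8 240.9] 9296
scene green (271, 235) [ 454.  -117.2] [ 8.7 32.2] 41.2 [ 3.5 10.  12.6] 29
```

View pics/crop4.png

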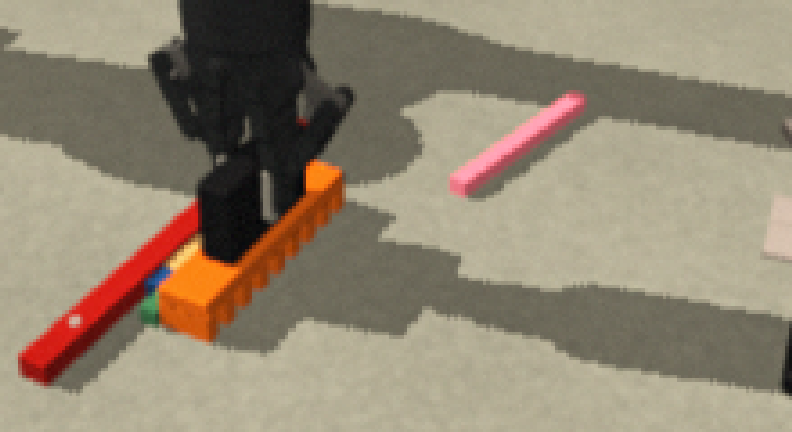

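drive_tool --pt "-0.001 0 0 0 0 0 0" --pt "-0.001 0 0 0 0 0 0" --pt "0 0 0 0 0 0 0"

```text
time: 10.1
position: [0.4862, -0.0437, 0.0529]
orientation: [0.713, 0.701, 0.001, 0.002]
ft_force: [6.5, 1.3, -3.5]
finger_gap: 0.0232
```

Wrist force rose to 6.5 N with the dowels stacked against the batten, so they are seated. Backing off and lifting.

drive_tool --pt "0 0 0 0 0 0 0" --pt "0.004 0 0 0 0 0 0" --pt "0.008 0 0 0 0 0 0" --pt "0.012 0 0.004 0 0 0 0" --pt "0.02 0 0.03 0 0 0 0" --pt "0.03 0.02 0.03 0 0 0 0" --pt "0.03 0.05 0 0 0 0 0" --pt "0.02 0.055 0 0 0 0 0" --pt "0 0.055 0 0 0 0 0" --pt "0 0.055 0 0 0 0 0" --pt "0 0 0 0 0 0 0"

```text
time: 11.48
position: [0.6081, 0.1959, 0.1162]
orientation: [0.711, 0.703, 0.0, -0.0]
ft_force: [0.3, -0.7, -1.5]
finger_gap: 0.0233
```

```bash
python3 - <<'E'
from meas import *
for n in ('top','scene'):
    p,d=snap(n,n+'5'); report(n,p,d,('orange','blue','green','wood','red','pink'),15)
    a=p[120:300,140:440] if n=='top' else p[150:270,230:450]
    cv2.imwrite(f'pics/crop5{n}.png',cv2.resize(a[:,:,::-1],None,fx=2.6 if n=='top' else 3.6,fy=2.6 if n=='top' else 3.6,interpolation=cv2.INTER_NEAREST))
E
```

```text
top red (344, 246) [434.2 -49.6] [298.7  21.4] 88.9 [13.5 16.2 18.9] 1122
top orange (245, 160) [600.3 161.9] [22.5 43.5] 40.6 [ 98.9 103.1 114.8] 33
top orange (267, 164) [602.3 114.5] [ 9.7 33.7] 74.9 [74.2 92.5 96.1] 36
top orange (230, 168) [594.  197.3] [57.6 10. ] 44.2 [ 68.9  83.8 126.1] 20
top orange (243, 168) [588.9 165.1] [30.   2.2] 88.7 [74.2 85.8 93.2] 32
top wood (206, 82) [605.3 147.7] [77.8 26.7] 16.3 [449.4 458.9 463.2] 254
top wood (195, 52) [632.6 152.5] [ 4.9 10.4] 35.7 [462.7 463.8 465.3] 22
top wood (119, 68) [609.2 243.9] [5.9 7. ] 44.3 [462.5 464.1 465.7] 18
top wood (129, 107) [561.9 235.2] [32.7 18.8] 81.6 [452.5 458.4 462.9] 155
top wood (214, 121) [563.9 142.4] [107.3  20.4] 29.7 [304.2 484.1 493.6] 161
top wood (155, 138) [488.7 154.5] [11.5 62.1] 0.3 [539.3 552.1 557.4] 132
top wood (479, 215) [ 509.3 -348.8] [26.3 77.3] 68.0 [ 5.9 38.1 41.9] 44
top wood (335, 237) [457.7 -42.2] [134.7  27. ] 89.4 [-1.3 11.5 15. ] 226
top wood (484, 265) [ 405.2 -350.5] [ 19.  117.6] 85.5 [35.5 39.1 42.6] 76
top wood (91, 378) [304.2 110.3] [91.7 22. ] 84.3 [686.6 711.8
[... 1130 characters left out ...]
3 41.6] 1250
scene wood (262, 287) [ 545.9 -255.7] [30.3 97. ] 75.3 [-2.3 -1.  15.4] 35
scene wood (251, 337) [ 582.2 -334.8] [112.3  61. ] 62.2 [-1.7  5.6 12.7] 90
scene blue (273, 227) [448.8 -97.2] [16.1  7.7] 84.6 [ 8.8 11.1 12.5] 17
scene blue (131, 366) [ 590.8 -536.4] [102.8 124.2] 23.0 [150.8 212.9 241.2] 9300
scene green (306, 203) [461.3  21.5] [ 9.8 30.8] 31.3 [ 3.4 10.2 12.1] 24
scene green (272, 235) [ 460.1 -115.3] [16.2 29.4] 25.8 [ 4.4 10.1 12.2] 54
scene pink (371, 191) [579.2 169.5] [ 59.1 168.4] 5.1 [ 1.3  9.6 12. ] 238
scene pink (204, 227) [ 302.2 -158.5] [ 22.7 170.6] 23.2 [ 2.2 10.4 12.7] 350
scene pink (347, 338) [ 713.6 -269.8] [153.6  24.6] 14.8 [ 1.9 10.5 12.4] 971
```

View pics/crop5top.png

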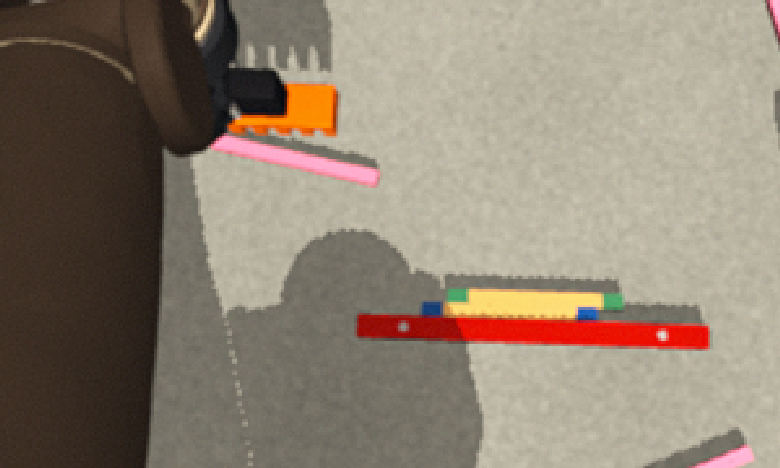

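View pics/crop5scene.png

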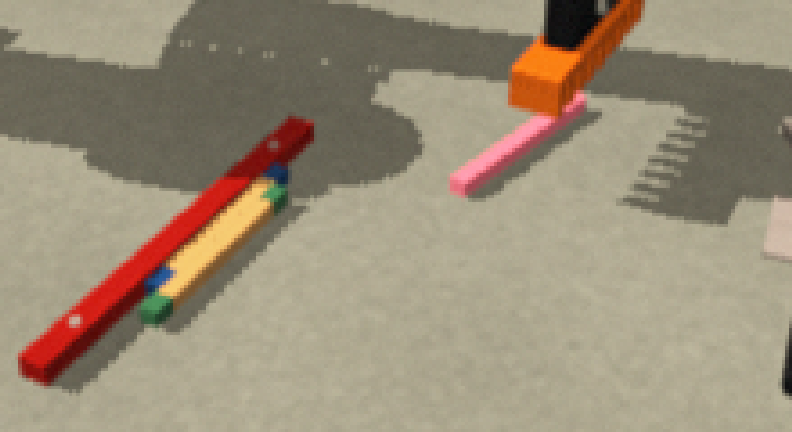

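Both dowels lie flat and flush in two rows against the batten, with matching angles and y from -0.126 to 0.043, well inside its ends. I'll stand the rake in the free spot at about (0.695, 0.08).

drive_tool --pt "0.029 -0.039 0 0 0 0 0" --pt "0.029 -0.039 0 0 0 0 0" --pt "0.029 -0.038 0 0 0 0 0" --pt "0 0 0 0 0 0 0" --pt "0 0 -0.025 0 0 0 0" --pt "0 0 -0.02 0 0 0 0" --pt "0 0 -0.01 0 0 0 0" --pt "0 0 -0.006 0 0 0 0" --pt "0 0 -0.001 0 0 0 0" --pt "0 0 0 0 0 0 0"

```text
time: 12.82
position: [0.6958, 0.0757, 0.055]
orientation: [0.713, 0.701, 0.001, 0.0]
ft_force: [-0.0, 0.9, -1.6]
finger_gap: 0.0234
```

drive_tool --pt "0 0 -0.001 0 0 0 0" --pt "0 0 -0.001 0 0 0 0" --pt "0 0 0 0 0 0 0"

```text
time: 13.2
position: [0.6952, 0.0755, 0.0523]
orientation: [0.713, 0.701, 0.0, -0.0]
ft_force: [0.6, 0.3, -1.2]
finger_gap: 0.0232
```

drive_tool --pt "0 0 -0.001 0 0 0 0" --pt "0 0 0 0 0 0 0"

```text
time: 13.45
position: [0.6953, 0.0755, 0.0516]
orientation: [0.713, 0.701, 0.0, 0.0]
ft_force: [-0.8, 0.1, -0.9]
finger_gap: 0.0233
```

drive_tool --pt "0 0 -0.001 0 0 0 0" --pt "0 0 0 0 0 0 0"

```text
time: 13.7
position: [0.6954, 0.0755, 0.0516]
orientation: [0.713, 0.701, 0.0, 0.0]
ft_force: [-3.0, 0.7, 4.2]
finger_gap: 0.0234
```

Bench contact: Fz rose to +4 N. Releasing gradually, then rising.

drive_tool --pt "0 0 0 0 0 0 0.03" --pt "0 0 0 0 0 0 0.05" --pt "0 0 0 0 0 0 0.075" --pt "0 0 0 0 0 0 0.085" --pt "0 0 0 0 0 0 0.085" --pt "0 0 0 0 0 0 0.085"

```text
time: 14.45
position: [0.6952, 0.0755, 0.0502]
orientation: [0.713, 0.701, -0.0, -0.0]
ft_force: [0.6, -0.0, -0.1]
finger_gap: 0.085
```

drive_tool --pt "0 0 0.02 0 0 0 0.085" --pt "0 0 0.03 0 0 0 0.085" --pt "0 0 0.04 0 0 0 0.085" --pt "0 0 0.04 0 0 0 0.085" --pt "-0.02 0.055 0.02 0 0 0 0.085" --pt "-0.02 0.055 0.02 0 0 0 0.085" --pt "-0.02 0.055 0 0 0 0 0.085" --pt "-0.02 0.055 0 0 0 0 0.085" --pt "-0.02 0.055 0 0 0 0 0.085" --pt "-0.02 0.055 0 0 0 0 0.085" --pt "0 0 0 0 0 0 0.085" --pt "0 0 0 0 0 0 0.085"

```text
time: 15.95
position: [0.5753, 0.4056, 0.2215]
orientation: [0.713, 0.701, 0.001, 0.001]
ft_force: [-0.3, -0.0, 0.2]
finger_gap: 0.085
```

```bash
python3 - <<'E'
from meas import *
for n in ('top','scene'):
    p,d=snap(n,n+'6'); report(n,p,d,('orange','blue','green','black'),15)
E
```

```text
top orange (286, 133) [699.3  78.5] [166.3  49.3] 89.3 [11.1 29.5 37.5] 537
top orange (478, 248) [ 437.2 -338.1] [175.6  18.4] 4.4 [34.4 40.3 43.9] 380
top blue (585, 173) [ 585.6 -550.7] [117.1 160.3] 22.9 [ 41.5 183.6 216.5] 5977
top blue (305, 238) [451.7  36.2] [ 9.1 13.4] 0.7 [10.1 13.  15.6] 32
top blue (365, 240) [448.3 -97.1] [ 7.  13.4] 0.6 [10.8 12.7 14.6] 28
top green (315, 232) [463.8  14.5] [14.2 10.8] 89.7 [ 7.3 12.4 15.1] 34
top green (374, 235) [ 459.8 -119.5] [11.6 14.2] 0.3 [ 9.7 12.6 15.5] 41
top black (2, 56) [594.9 342.4] [27.   4.9] 16.3 [513.8 520.5 525.1] 97
top black (49, 128) [534.  366.5] [225.1  90. ] 31.8 [277.5 367.4 552.5] 3845
top black (302, 86) [811.7  50.5] [ 34.5 104.8] 1.4 [12.6 17.7 20.9] 346
top black (56, 95) [635.4 411.9] [9.1 4.8] 13.1 [328.2 330.2 332.6] 19
top black (288, 126) [692.8  73.7] [87.6 24.2] 89.2 [47.9 83.6 87.1] 624
top black (38, 129) [552.5 377.7] [ 3.6 19.1] 54.0 [398.3 400.5 402.6] 15
top black (13, 161) [466.2 274.1] [36.6  9.8] 16.1 [553.1 570.8 582.2] 213
top black (6, 154) [462.7 270.7] [9.3 1.2] 33.9 [576.7 579.3 583.6
[... 286 characters left out ...]
4.4 23.4 31.1] 454
scene blue (307, 198) [452.9  37.6] [10.7 12.3] 81.1 [ 5.  10.7 11.8] 15
scene blue (273, 227) [449.6 -98.9] [ 8.7 17.7] 2.0 [ 9.9 11.1 13.4] 17
scene blue (131, 366) [ 591.  -536.2] [103.5 124.6] 23.5 [150.8 212.8 241.1] 9296
scene green (306, 203) [460.9  22.1] [ 9.7 29.8] 31.0 [ 3.  10.3 12.6] 25
scene green (272, 235) [ 459.3 -113.8] [16.4 30.5] 27.2 [ 3.5 10.4 12.3] 54
scene black (418, 41) [580.6 390.2] [137.3  52.9] 2.7 [273.6 327.1 380.4] 1240
scene black (392, 48) [512.8 403.1] [ 8.9 25.1] 5.5 [288.7 300.4 309.1] 22
scene black (407, 203) [697.3  70.9] [86.7 21.3] 88.6 [39.6 69.6 84.5] 457
scene black (456, 242) [816.2  46.4] [ 22.3 106. ] 7.9 [ 8.4 16.3 18.3] 255
```

View pics/top6.png

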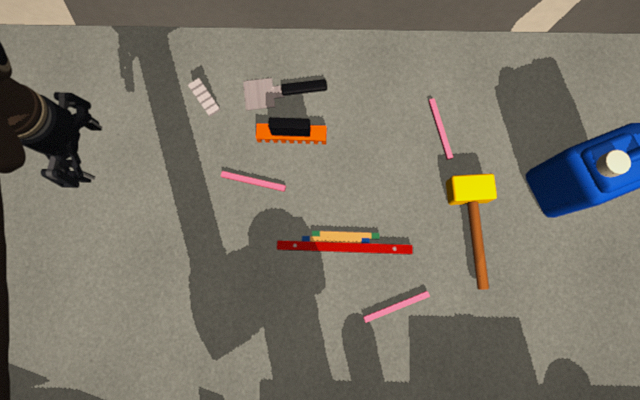

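View pics/scene6.png

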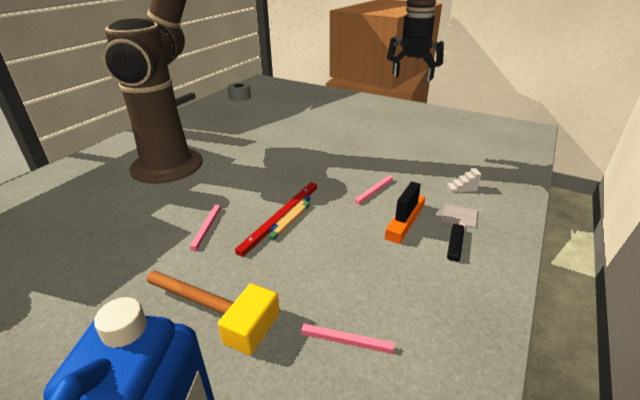

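The last pictures show the rake standing upright at top (290,130), grip top at 84 mm. The dowels are unmoved at top (340,236), the arm is clear and the distractors are where they were.

```bash
python3 -c "
from rig import robot
print(robot.job_done())"
```

```text
the job is handed in; nothing more can be done
None
```

I combed both dowels up against the red batten with the rake, then stood the rake back on its teeth away from them. The job was handed in at about 16 s of the 48 s allowed; it reports no verdict.

- **Combing:** I gripped the rake by its black grip and made one stroke towards the robot from beyond the dowels. I stopped when the wrist force reached about 6.5 N with the dowels stacked against the batten.
- **Dowels:** They lie flat in two rows, blue-ended against the batten (centre x about 0.450 m) and green-ended next to it (about 0.462 m). They measure within about 1° of the batten's angle. They span y from about -0.126 to +0.043 m, well inside the batten's ends (-0.20 to +0.10 m). The rows are offset lengthwise by about 22 mm.
- **Rake:** It stands upright at about (0.695, 0.075) m, roughly 0.2 m clear of the dowels.
- **Last checks:** The arm is clear of everything and nothing else had moved. The two cameras agreed to within a few millimetres, and no check failed.

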